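# Set the router bit to the dial mark with the lash taken up, then lock the lift

## Task

The router bit stands too high and the lift's screw has slack in it: wind the black handwheel anticlockwise (bit down) a good half turn past the red mark on the dial ring, then bring it back clockwise (bit up), in that one direction, until its white line stands at the red mark. Then swing the orange lock lever clockwise until it bites and nip it up with about 12 N. Hold and turn both lightly, and leave the white line on the mark, the lever tight and everything else on the bench where it is.

Things in the scene. Friction and masses are not known exactly. Their poses are not given: they have to be found in the camera images.
- station: router-table top on the bench: grey board 390 x 556 x 18 mm with a flush aluminium plate (top 19 mm above the bench); cutter in the middle, handwheel at the robot's right, lock lever at its left; on the far side a fence, top 93 mm above the bench, face 62 mm beyond the cutter. Fixed, place and yaw vary. Origin: underside, below the cutter; x points to the fence, y left, z up
- wheel: black handwheel, 100 mm, upright axis, rim top 57 mm above the bench, with a revolving grey grip and, opposite it on the rim, a white line. Clockwise raises the bit, 6 mm a turn. It turns with 6 to 9 N at the grip, lightly (under 2 N) while in the slack, and stays where left. Over 60 N on it (push and squeeze of the fingers summed) is forcing. Origin: on the axis, 41 mm above the bench
- hub (a point): point on the handwheel's axis, at the height of the middle of the grip (90 mm above the bench)
- handle (a point): middle of the revolving grip, 38 mm from the wheel's axis: upright, 23 mm diameter, 60 mm tall (57 to 117 mm above the bench), this point 90 mm above the bench. It turns freely on its pin, so a hand holding it can keep its orientation while led round the circle
- index (a point): white line, 5 mm wide, on the wheel's rim, opposite the grip; this point 50 mm from the axis, 48 mm above the bench
- mark (a point): red mark, a pointer clip 6 mm wide on the aluminium dial ring (128 mm across, under the wheel), its tip beside the wheel's rim at the height of the rim's top. This point: at the rim, 50 mm from the axis, 48 mm above the bench, where the white line belongs. At the start the white line stands 0.5 to 2.8 rad clockwise of it
- bit (a joint): height of the bit in m relative to its working height, 0 (its top then 12 mm above the plate); up is positive. 0.0015 to 0.0027 at the start. After a reversal the wheel turns 1.05 rad (60 degrees) of slack before the bit follows; it is 0 when the white line meets the mark with the slack taken up clockwise; met from the other side it is 1.0 mm too high
- lock_boss: steel boss, 28 mm across, on the plate, on which the orange lock lever turns. Origin: on the lever's axis, 19 mm above the bench
- lock_axis (a point): point on the lock lever's upright axis, 52 mm above the bench
- lock_tip (a point): middle of the thick end of the orange lock lever, 64 mm from its axis and about 53 mm above the bench; the lever is 81 mm long from the axis, there 14 mm wide and 14 mm high (46 to 60 mm above the bench), open space beneath it down to the plate
- spanner: steel collet spanner 170 mm long lying on the board, to the right; not needed
- setup_bar: brass setup bar 75 x 13 x 13 mm on the board, to the left; not needed
- push_block: yellow push block 220 x 85 mm, 105 mm tall, on the bench to the left; not needed
- bit_stand: wooden stand 70 x 160 mm with four spare bits, on the bench to the left; not needed
- try_square: try square, wooden stock and steel blade 160 mm, on the bench to the right; not needed
- offcut: pine offcut 190 x 95 x 32 mm on the bench to the right; not needed
- pencil_tin: blue tin 76 mm across, 100 mm tall, at the far right; not needed
- lock: orange clamping lever on the boss; clockwise seen from above tightens. At the start loose, pointing left, more or less towards the robot; it swings lightly (under 2 N at the thick end) for 0.8 to 1.5 rad, then bites and stops, pointing left and away from the robot. Where it bites differs each time and must be felt. It stays where it is left. Origin: on its axis, 34 mm above the bench
- clamp (a joint): how far the lock's clamp screw is wound up beyond the bite, rad: 0 while loose; 0.002 or more (7.5 N and up at the lever's thick end) is tight, and up to 0.0055 stays when let go; over 0.021 (25 N) it is overstrained. The reading is too coarse to judge this: go by the force

How it is judged:
By the outcome, as a careful person would: the job done as asked, in the order asked, and still so for the second after the job is handed in, with the robot touching nothing.
It also fails if it takes over 72 s, if anything falls off the work surface, if the arm or the gripper's body presses on something with over 40 N, if the wrist force passes 120 N, or if a joint passes its speed limit or range.

## Robot

A 6-joint arm with a two-finger parallel gripper is mounted at the origin on the work surface. World frame = base frame: x ahead of the robot, y to its left, z up, the work surface at z = 0. Lengths are in m, angles in rad, forces in N, time in s.
With the tool pointing down it reaches from about 0.275 to 0.85 m from the base axis. Payload 5.2 kg.
Tool frame: the origin (TCP) lies on the mounting face of the last link; the fingertips stand 173 mm ahead of it and the grasp point (between the pads) lies r.pinch_z ahead of it (r.pinch_z is the distance from the TCP to the grasp point, in m); z points along the fingers, y is the line along which they close (so a half turn about z gives the same grasp; the last joint's range is limited). The gripper opens to 85 mm and grips with 20 to 120 N. Pads are 22 mm wide; open, the fingers measure 114 mm over their backs; the gripper's body (76 mm by 85 mm) begins 54 mm behind the grasp point. The pads swing forward as they close: fully open they stand 13 mm farther back than shut.
Start: joints at [-1.465, 0.259, 1.535, -0, 1.348, -0.203], TCP at [0.167, -0.524, 0.405] pointing down, gripper open.
Joint ranges: [-3.14, 3.14], [-0.91, 2.08], [0.19, 2.58], [-1.22, 4.36], [0.22, 2.71], [-3.12, 3.12]. Speed limits (rad/s): [2.57, 2.57, 3.14, 3.14, 3.14, 3.14].

## Interface

Orientations are given as a unit quaternion [w, x, y, z].
In Python, from station import read_state, imaging, workorder, nets, r gives the robot as it stands. The module is installed in compiled form; this text tells all that it offers.
- The arm moves only by the tool drive_tool, never from a script. Its argument "steps" is a list of rows, each a list of 3 entries, a list of its own where there are three numbers: the shift along the tool's x, y, z each as a share of 15 cm, from -1 to 1, then the turn, a rotation vector about the tool's x, y, z each as a share of 180 degrees, from -1 to 1, then the opening, from 0 (shut) to 1 (fully open). A call has exactly 5 rows; each row is the pose to reach, as a shift and turn from the pose commanded when the call began, along the tool's axes at that moment, turning the shorter way round; what a row does not reach only later rows make up. A row lasts 1/12 s, in which the tool goes at most 41.7 mm and 7.16 degrees, less where a joint would pass 70% of its speed; a pose out of reach is approached as far as the arm can. A call with a number of a shift or a turn outside -1 to 1 is refused whole. A call with a gripper value outside its range is refused whole. The fingers move at their own pace and stop on an object; "squeeze" is the grip in N (left out, the last holds). Time passes only in rows, so rows that repeat a pose let the fingers close, or fill a call up. It gives the time, the measured TCP pose, the force, the opening and the grip force at its end, in the units of the state.
- read_state(): the state, without advancing time (a new reading comes with each control period).
- imaging.capture(name): name is "scene" or "side" or "wrist"; returns the picture (384x512x3 uint8, red, green, blue); there is no depth.
- imaging.camera_model(name): a dict with "camera_matrix" (3x3 intrinsics, pixels), "cam_to_world" (4x4, takes a point from camera to world coordinates); the wrist camera has in their place "mount" (4x4, takes a point from camera to tool coordinates, whose origin is the TCP and whose axes are the flange's). Camera axes: x right, y up, looking along -z (the intrinsics and any distortion apply to the point x, -y, -z); pixel columns grow to the right and rows downward; lengths in m; the calibration is good to about 2 mm. The wrist camera is an equidistant fisheye: a pixel r from the principal point sees the ray r / f radians off the axis. A picture is of the moment at which its call begins: read the wrist's pose just before it. camera_model takes no time and is no camera call.
- workorder.hand_in(): hands the job in; it is judged then, once.
Trained networks look in the newest picture that a camera, given by its name, has taken for a name from the list of things; names that differ only in an ending like _2 or _b are one class to them, and where a whole thing is asked for, a point or a joint stands for the part that bears it (a point fixed in the world has none). Each returns a list of dicts, best first, with "score" (0 to 1); they miss things now and then, are a little off and sometimes report something else, mostly with a low value. They report only what shows in the picture. A call takes as long as a camera call.
- nets.masks_of(target, camera): "mask" (384x512 bool, what is visible of it) and "pixel" ([row, column] in pixels, amid what is visible of it).
The state is a dict: "clock": time; "joint_pos": joint angles; "dq": joint speeds; "effort": joint torques, N m; "eef_pos": TCP position; "tcp_rot": TCP orientation; "contact_force": force on the tool from outside, world axes, zero at the start; "wrist_torque": the same for the moment, N m; "gripper_width": finger opening in m; "finger_force": force on a finger pad.
Only numpy, scipy, OpenCV 4.12 (cv2) and the standard library are available. Lean on these libraries where they do the work, as an engineer would, in place of code of your own. Each camera call takes 0.05 s, during which the arm holds its last target. There are 200 camera calls.

## Working session

There is one attempt and no reset: what is moved stays moved. The work goes in short steps, Python scripts to look and compute and a tool call to move; the robot and the scene stay as the last step left them, time stands still between calls to the robot, and variables do not carry over. Pictures are saved under pics/ and viewed, at most 10 in all, crops included, and the job is handed in when it is done.

Besides the shell and the picture viewer there is one more tool, called after "Call:" as name(argument=value, ...), one argument or row to a line, values as JSON. drive_tool: Moves the arm, as the interface text tells. Shift numbers are shares of 15 cm and turn numbers shares of 180 degrees, none past 1 either way. Its arguments: {"type":"object","properties":{"steps":{"type":"array"},"squeeze":{"type":"number"}},"required":["steps"]}

```bash
mkdir -p pics; cat > h.py <<'E'
import numpy as np, cv2
from station import read_state, imaging, workorder, nets, r
from scipy.spatial.transform import Rotation as R
def tool():
    s=read_state(); q=s["tcp_rot"]; T=np.eye(4); T[:3,:3]=R.from_quat([q[1],q[2],q[3],q[0]]).as_matrix(); T[:3,3]=s["eef_pos"]; return T
def cam(name):
    m=imaging.camera_model(name); K=np.array(m["camera_matrix"])
    C=tool()@np.array(m["mount"]) if name=="wrist" else np.array(m["cam_to_world"])
    return K,C,m
def ray(name,px):  # px=(row,col)
    K,C,m=cam(name); x=(px[1]-K[0,2])/K[0,0]; y=(px[0]-K[1,2])/K[1,1]
    if name=="wrist":
        t=np.hypot(x,y); k=np.sin(t)/t if t>1e-9 else 1; d=np.array([x*k,-y*k,-np.cos(t)])
    else: d=np.array([x,-y,-1.0])
    d=C[:3,:3]@d; return C[:3,3],d/np.linalg.norm(d)
def onz(name,px,z):
    o,d=ray(name,px); return o+d*(z-o[2])/d[2]
def proj(name,P):
    K,C,m=cam(name); p=np.linalg.inv(C)@np.r_[P,1]; x,y,z=p[0],-p[1],-p[2]
    if name=="wrist":
        rr=np.hypot(x,y); t=np.arctan2(rr,z); k=t/rr if rr>1e-9 else 0; x,y=x*k,y*k
    else: x,y=x/z,y/z
    return np.array([K[1,1]*y+K[1,2],K[0,0]*x+K[0,2]])
E
python3 - <<'E'
from h import *
np.set_printoptions(precision=4,suppress=True)
s=read_state(); print(s); print(r.pinch_z)
ims=[]
for n in ["scene","side","wrist"]:
    im=imaging.capture(n); ims.append(im); cv2.imwrite(f"pics/{n}0.png",im[...,::-1]); m=imaging.camera_model(n); print(n,{k:np.array(v).tolist() if k!='x' else v for k,v in m.items()})
    for t in ["wheel","handle","index","mark","lock","lock_tip","lock_boss"]:
        d=nets.masks_of(t,n)
        print(n,t,[(round(e["score"],2),e["pixel"],int(e["mask"].sum())) for e in d[:2]])
E
```

```text
{'clock': 0.0, 'joint_pos': array([-1.4648,  0.2593,  1.5361,  0.    ,  1.348 , -0.2028]), 'dq': array([-0.0006, -0.0008, -0.    , -0.0001,  0.0007,  0.0008]), 'effort': array([ -0.0015, -44.6036, -29.0574,  -0.0004,   0.0118,  -0.    ]), 'eef_pos': array([ 0.1671, -0.5238,  0.4039]), 'tcp_rot': array([-0.0009,  0.9881,  0.1538,  0.0001]), 'contact_force': array([-0.6287, -0.2278,  0.009 ]), 'wrist_torque': array([ 0.0409, -0.0568, -0.0105]), 'finger_force': 0.0, 'gripper_width': 0.08552938309235025}
0.1547
scene {'camera_matrix': [[448.5746572095174, 0.0, 249.91525913585102], [0.0, 448.5746572095174, 202.45400486090992], [0.0, 0.0, 1.0]], 'cam_to_world': [[-0.5794524990758547, -0.5056842837832591, 0.6391542900187395, 1.3466014176930494], [0.8149870953995378, -0.3541794583713322, 0.4586425030456883, 0.6390729115201829], [-0.005552985410669595, 0.7866640429067556, 0.617356337904315, 0.9292614856040607], [0.0, 0.0, 0.0, 1.0]]}
scene wheel [(0.68, [211.1, 211.9], 637), (0.38, [178.7, 135.2], 994)]
scene handle [(0.47, [208.6, 201.7], 133)]
scene index [(0.98, [212.1, 213.8], 702), (0.7,
[... 819 characters left out ...]
[(0.88, [206.5, 231.7], 11688)]
side lock [(0.4, [217.9, 228.4], 81)]
side lock_tip [(0.47, [218.1, 227.1], 109)]
side lock_boss [(0.56, [218.5, 228.4], 102)]
wrist {'camera_matrix': [[297.3186396354542, 0.0, 256.01592539702153], [0.0, 297.3186396354542, 191.18634465363158], [0.0, 0.0, 1.0]], 'mount': [[-0.0004194103859772315, 0.949503904266862, 0.313754936019998, 0.07966126141458862], [0.999999866125417, 0.00030314589488245617, 0.0004193467702678583, 0.001054770272021499], [0.0003030578747574483, 0.3137550698945776, -0.9495039042949596, 0.029468920452029812], [0.0, 0.0, 0.0, 1.0]]}
wrist wheel []
wrist handle []
wrist index []
wrist mark []
wrist lock []
wrist lock_tip []
wrist lock_boss []
```

```bash
python3 - <<'E'
from h import *
a=cv2.imread("pics/scene0.png");b=cv2.imread("pics/side0.png")
A=cv2.resize(a[150:300,130:330],(800,600),interpolation=cv2.INTER_CUBIC)
cv2.imwrite("pics/c1.png",np.vstack([cv2.resize(a[160:310,150:350],(800,600))]))
cv2.imwrite("pics/both.png",np.hstack([cv2.resize(a,(400,300)),cv2.resize(b,(400,300))]))
np.set_printoptions(precision=4,suppress=True)
print("wheel",onz("scene",(211,212),.05),onz("side",(183,252),.05))
print("handle",onz("scene",(208.6,201.7),.09),onz("side",(172,243.7),.09))
print("lock",onz("scene",(243.9,267),.053),onz("side",(218,227.5),.053))
E
```

```text
wheel [ 0.5388 -0.0856  0.05  ] [ 0.5465 -0.073   0.05  ]
handle [ 0.5844 -0.085   0.09  ] [ 0.58   -0.0818  0.09  ]
lock [0.5665 0.1378 0.053 ] [0.58   0.1237 0.053 ]
```

View pics/c1.png

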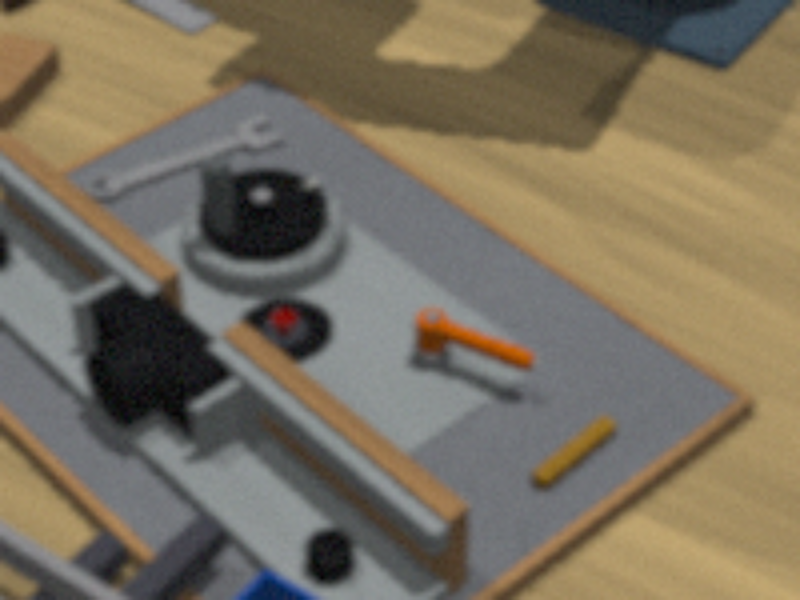

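View pics/both.png

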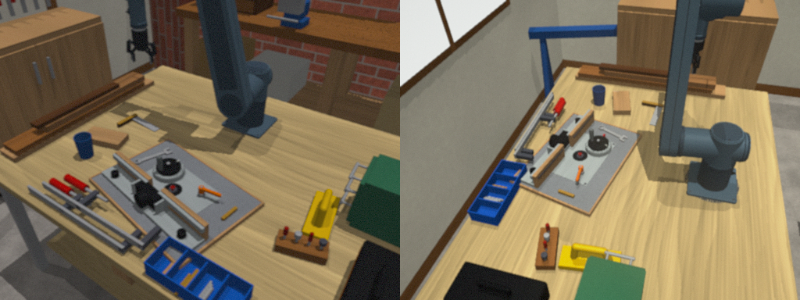

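The scene crop shows the wheel at about scene pixel (216,211), its grip on the fence/right side, the white line at (228,206), and the orange lever from (257,241) to (282,250). I'll fly over it to look closely with the wrist camera.

Call:
drive_tool(
  steps=[
    [[0.2,-0.14,0],[0,0,0],1],
    [[0.4,-0.28,0],[0,0,0],1],
    [[0.6,-0.42,0],[0,0,0],1],
    [[0.8,-0.56,0],[0,0,0],1],
    [[1,-0.7,0],[0,0,0],1],
  ],
)

```text
clock: 1.62
eef_pos: [0.2788, -0.377, 0.4047]
tcp_rot: [0.0, 0.988, 0.153, 0.0]
contact_force: [0.7, -0.8, -0.3]
gripper_width: 0.0853
finger_force: 0.0
```

Call:
drive_tool(
  steps=[
    [[0.2,-0.14,0],[0,0,0],1],
    [[0.4,-0.28,0],[0,0,0],1],
    [[0.6,-0.42,0],[0,0,0],1],
    [[0.8,-0.56,0],[0,0,0],1],
    [[1,-0.7,0],[0,0,0],1],
  ],
)

```text
clock: 2.03
eef_pos: [0.3899, -0.2311, 0.405]
tcp_rot: [0.0, 0.988, 0.154, 0.0]
contact_force: [0.4, -0.8, -0.1]
gripper_width: 0.0853
finger_force: 0.0
```

Call:
drive_tool(
  steps=[
    [[0.2,-0.14,0.04],[0,0,0],1],
    [[0.4,-0.28,0.08],[0,0,0],1],
    [[0.6,-0.42,0.12],[0,0,0],1],
    [[0.8,-0.56,0.16],[0,0,0],1],
    [[1,-0.7,0.2],[0,0,0],1],
  ],
)

```text
clock: 2.45
eef_pos: [0.501, -0.0854, 0.3747]
tcp_rot: [0.0, 0.988, 0.154, 0.0]
contact_force: [0.4, -0.5, 1.0]
gripper_width: 0.0852
finger_force: 0.0
```

```bash
python3 - <<'E'
from h import *
np.set_printoptions(precision=4,suppress=True)
T=tool(); print(T)
n="wrist"; im=imaging.capture(n); cv2.imwrite("pics/w1.png",im[...,::-1])
for t,z in [("wheel",.05),("handle",.09),("index",.05),("mark",.05),("lock",.053),("lock_tip",.053)]:
    for e in nets.masks_of(t,n)[:2]: print(t,round(e["score"],2),e["pixel"],int(e["mask"].sum()),onz(n,e["pixel"],z))
cv2.imwrite("pics/w1v.png",cv2.resize(im[...,::-1],(800,600),interpolation=cv2.INTER_CUBIC))
E
```

```text
[[ 0.9527  0.304   0.0006  0.501 ]
 [ 0.304  -0.9527 -0.0003 -0.0854]
 [ 0.0005  0.0005 -1.      0.3747]
 [ 0.      0.      0.      1.    ]]
wheel 0.74 [60.7, 96.9] 1260 [0.5722 0.1176 0.05  ]
wheel 0.67 [132.8, 255.3] 7891 [ 0.5431 -0.0693  0.05  ]
handle 0.65 [109.8, 286.4] 659 [ 0.5739 -0.0891  0.09  ]
index 0.75 [135.0, 258.3] 7956 [ 0.5402 -0.0767  0.05  ]
index 0.49 [159.6, 504.9] 523 [ 0.6269 -0.3938  0.05  ]
mark 0.33 [301.6, 460.4] 223 [ 0.4068 -0.4555  0.05  ]
lock 0.88 [60.5, 87.1] 1071 [0.5695 0.1231 0.053 ]
lock 0.65 [34.5, 33.4] 670 [0.5898 0.2154 0.053 ]
```

View pics/w1v.png

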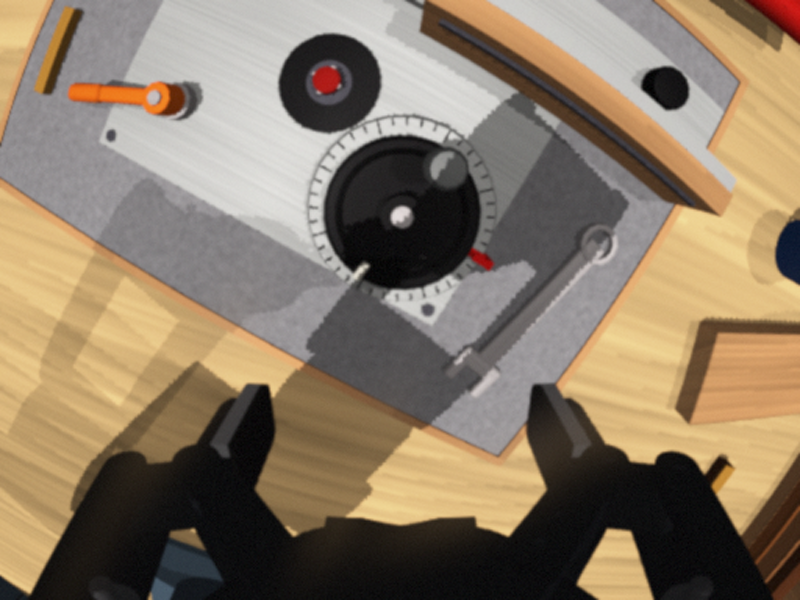

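The wrist picture (shown at 1.5625×) has the wheel hub at about (402,216), the grip top at (447,168), the white line at (358,273) and the red mark's tip at (470,252). The lever axis is at (157,97) and its tip at (72,91). The white line is about 100° clockwise of the mark.

```bash
python3 - <<'E'
from h import *
np.set_printoptions(precision=4,suppress=True)
f=lambda x,y,z: onz("wrist",(y/1.5625,x/1.5625),z)
im=cv2.imread("pics/w1.png")
g=np.array([np.r_[f(402,134,.057)[:2]],f(402,290,.057)[:2],f(325,212,.057)[:2],f(480,212,.057)[:2]])
c=g.mean(0); print("rim",g,c, np.linalg.norm(g-c,axis=1))
print("nut",f(402,216,.062))
P=dict(grip=f(447,168,.117),white=f(358,273,.057),mark=f(470,252,.057))
for k,p in P.items():
    d=p[:2]-c; print(k,p,np.hypot(*d),np.degrees(np.arctan2(d[1],d[0])))
ax=f(157,97,.062); print("lock",ax)
for x,y in[(70,90)]:
    p=f(x,y,.058); d=p-ax; print(p,np.hypot(*d[:2]),np.degrees(np.arctan2(d[1],d[0])))
# fence base/top edge line & board edge
a,b=f(424,35,.093),f(722,212,.093); d=b-a; print("fence near top",a,b,np.degrees(np.arctan2(d[1],d[0])))
E
```

```text
rim [[ 0.5861 -0.0631]
 [ 0.4912 -0.0933]
 [ 0.5255 -0.0316]
 [ 0.555  -0.1244]] [ 0.5395 -0.0781] [0.049  0.0506 0.0485 0.0489]
nut [ 0.538  -0.0783  0.062 ]
grip [ 0.5749 -0.0894  0.117 ] 0.03716406422942635 -17.68660709190215
white [ 0.4935 -0.0627  0.057 ] 0.048401963699277545 161.51590624392
mark [ 0.5286 -0.127   0.057 ] 0.05009932891828632 -102.47245662097127
lock [0.5709 0.0998 0.062 ]
[0.5648 0.1818 0.058 ] 0.08225739236871772 94.25665556428983
fence near top [ 0.641  -0.0577  0.093 ] [ 0.6159 -0.2712  0.093 ] -96.7176376187333
```

Call:
drive_tool(
  squeeze=20,
  steps=[
    [[0.23,0.09,0.1],[0,0,0],0.55],
    [[0.46,0.177,0.2],[0,0,0],0.55],
    [[0.46,0.177,0.3],[0,0,0],0.55],
    [[0.46,0.177,0.4],[0,0,0],0.55],
    [[0.46,0.177,0.4],[0,0,0],0.55],
  ],
)

```text
clock: 3.22
eef_pos: [0.5729, -0.0928, 0.3115]
tcp_rot: [-0.001, 0.988, 0.153, -0.003]
contact_force: [-0.3, 0.6, -0.8]
gripper_width: 0.0469
finger_force: 0.0
```

```bash
python3 - <<'E'
from h import *
np.set_printoptions(precision=4,suppress=True)
T=tool(); print(T[:3,3],read_state()["gripper_width"])
n="wrist"; im=imaging.capture(n); v=im[...,::-1].copy()
p=proj(n,[.5751,-.0897,.117]); q=proj(n,[.539,-.078,.062]); w=proj(n,T[:3,3]+T[:3,2]*.1547); print(p,q,w)
for a in(p,q,w): cv2.circle(v,(int(a[1]),int(a[0])),3,(0,255,0),1)
cv2.imwrite("pics/w2.png",cv2.resize(v,(800,600)))
E
```

```text
[ 0.5729 -0.0928  0.3115] 0.04691230700302578
[223.6698 251.5235] [229.6144 226.2658] [263.5925 253.691 ]
```

View pics/w2.png

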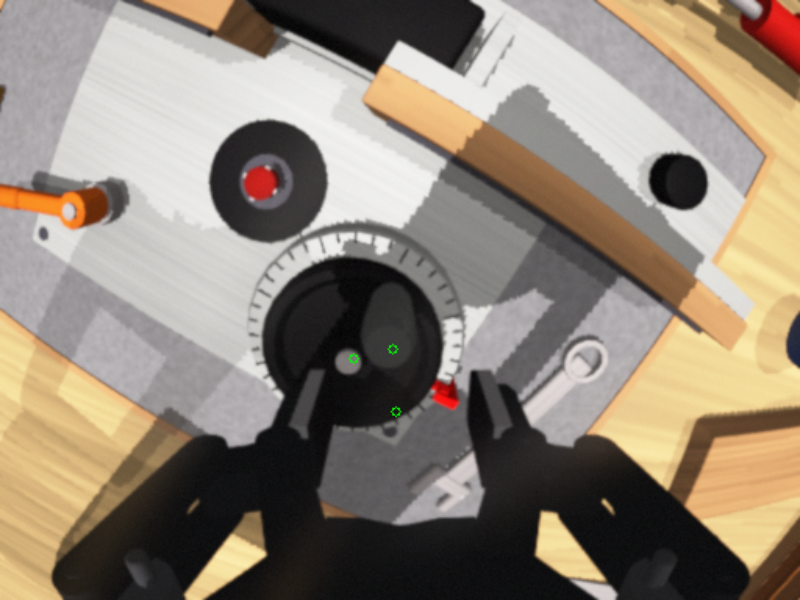

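The grip top is at (387,348) in view 2, within about 1.5 mm of the predicted (393,349). I'll descend and take hold.

Call:
drive_tool(
  squeeze=20,
  steps=[
    [[0,-0.01,0.1],[0,0,0],0.55],
    [[0,-0.01,0.22],[0,0,0],0.55],
    [[0,-0.01,0.34],[0,0,0],0.55],
    [[0,-0.01,0.46],[0,0,0],0.55],
    [[0,-0.01,0.46],[0,0,0],0.55],
  ],
)

```text
clock: 3.68
eef_pos: [0.5721, -0.0906, 0.2441]
tcp_rot: [-0.001, 0.988, 0.153, -0.002]
contact_force: [-0.6, 0.4, -1.0]
gripper_width: 0.0469
finger_force: 0.0
```

Call:
drive_tool(
  squeeze=20,
  steps=[
    [[0,0,0],[0,0,0],0.4],
    [[0,0,0],[0,0,0],0.3],
    [[0,0,0],[0,0,0],0.25],
    [[0,0,0],[0,0,0],0.22],
    [[0,0,0],[0,0,0],0.2],
  ],
)

```text
clock: 4.1
eef_pos: [0.574, -0.0903, 0.2474]
tcp_rot: [0.001, 0.988, 0.154, 0.001]
contact_force: [-1.3, -0.8, 7.1]
gripper_width: 0.0219
finger_force: 19.8
```

```bash
python3 - <<'E'
from h import *
np.set_printoptions(precision=4,suppress=True)
s=read_state();T=tool(); print(T[:3,3]+T[:3,2]*.1547,T,s["gripper_width"],s["finger_force"],s["contact_force"])
E
```

```text
[ 0.5744 -0.0905  0.0927] [[ 0.9527  0.304   0.0027  0.574 ]
 [ 0.304  -0.9527 -0.0012 -0.0903]
 [ 0.0022  0.0019 -1.      0.2474]
 [ 0.      0.      0.      1.    ]] 0.021925640676970514 19.847187199629843 [-1.3024 -0.8155  7.1007]
```

```bash
cat > arc.py <<'E'
import sys,numpy as np
a0,a1,n=map(float,sys.argv[1:4]); n=int(n); k=.038/.15   # world grip angles deg, calls
t=np.radians(np.linspace(a0,a1,5*n+1)-17.7)
for c in range(n):
    b=t[5*c]
    print([[[round(k*(np.cos(x)-np.cos(b)),3),round(-k*(np.sin(x)-np.sin(b)),3),0],[0,0,0],.2] for x in t[5*c+1:5*c+6]])
E
python3 arc.py -19.4 285.6 5
```

```text
[[[np.float64(0.028), np.float64(-0.046), 0], [0, 0, 0], 0.2], [[np.float64(0.045), np.float64(-0.097), 0], [0, 0, 0], 0.2], [[np.float64(0.051), np.float64(-0.151), 0], [0, 0, 0], 0.2], [[np.float64(0.046), np.float64(-0.204), 0], [0, 0, 0], 0.2], [[np.float64(0.03), np.float64(-0.255), 0], [0, 0, 0], 0.2]]
[[[np.float64(-0.027), np.float64(-0.047), 0], [0, 0, 0], 0.2], [[np.float64(-0.063), np.float64(-0.087), 0], [0, 0, 0], 0.2], [[np.float64(-0.107), np.float64(-0.118), 0], [0, 0, 0], 0.2], [[np.float64(-0.156), np.float64(-0.139), 0], [0, 0, 0], 0.2], [[np.float64(-0.209), np.float64(-0.15), 0], [0, 0, 0], 0.2]]
[[[np.float64(-0.054), np.float64(0.001), 0], [0, 0, 0], 0.2], [[np.float64(-0.106), np.float64(0.013), 0], [0, 0, 0], 0.2], [[np.float64(-0.155), np.float64(0.036), 0], [0, 0, 0], 0.2], [[np.float64(-0.198), np.float64(0.069), 0], [0, 0, 0], 0.2], [[np.float64(-0.232), np.float64(0.11), 0], [0, 0, 0], 0.2]]
[[[np.float64(-0.025), np.float64(0.048), 0], [0, 0, 0], 0.2], [[np.float64(-0.04), np.float64(0.099), 0], [0, 0, 0], 0.2], [[np.float64(-0.043), np.float64(0.153), 0], [0, 0, 0], 0.2], [[np.float64(-0.035), np.float64(0.206), 0], [0, 0, 0], 0.2], [[np.float64(-0.016), np.float64(0.257), 0], [0, 0, 0], 0.2]]
[[[np.float64(0.029), np.float64(0.045), 0], [0, 0, 0], 0.2], [[np.float64(0.068), np.float64(0.083), 0], [0, 0, 0], 0.2], [[np.float64(0.113), np.float64(0.112), 0], [0, 0, 0], 0.2], [[np.float64(0.163), np.float64(0.131), 0], [0, 0, 0], 0.2], [[np.float64(0.217), np.float64(0.139), 0], [0, 0, 0], 0.2]]
```

Call:
drive_tool(
  squeeze=20,
  steps=[
    [[0.028,-0.046,0],[0,0,0],0.2],
    [[0.045,-0.097,0],[0,0,0],0.2],
    [[0.051,-0.151,0],[0,0,0],0.2],
    [[0.046,-0.204,0],[0,0,0],0.2],
    [[0.03,-0.255,0],[0,0,0],0.2],
  ],
)

```text
clock: 4.52
eef_pos: [0.5693, -0.0536, 0.2482]
tcp_rot: [0.003, 0.988, 0.154, 0.005]
contact_force: [9.1, -4.5, 0.0]
gripper_width: 0.0218
finger_force: 19.7
```

Call:
drive_tool(
  steps=[
    [[-0.027,-0.047,0],[0,0,0],0.2],
    [[-0.063,-0.087,0],[0,0,0],0.2],
    [[-0.107,-0.118,0],[0,0,0],0.2],
    [[-0.156,-0.139,0],[0,0,0],0.2],
    [[-0.209,-0.15,0],[0,0,0],0.2],
  ],
)

```text
clock: 4.93
eef_pos: [0.5321, -0.0382, 0.2481]
tcp_rot: [-0.001, 0.988, 0.153, 0.005]
contact_force: [6.1, 14.2, 5.9]
gripper_width: 0.0219
finger_force: 21.3
```

Call:
drive_tool(
  steps=[
    [[0,0,0],[0,0,0],0.2],
    [[0,0,0],[0,0,0],0.2],
    [[0,0,0],[0,0,0],0.2],
    [[0,0,0],[0,0,0],0.2],
    [[0,0,0],[0,0,0],0.2],
  ],
)

```text
clock: 5.35
eef_pos: [0.5302, -0.0383, 0.2478]
tcp_rot: [-0.001, 0.988, 0.154, 0.002]
contact_force: [-0.4, 11.8, 12.4]
gripper_width: 0.0218
finger_force: 21.1
```

```bash
python3 - <<'E'
from h import *
np.set_printoptions(precision=4,suppress=True)
s=read_state();T=tool(); print(T[:3,3]+T[:3,2]*.1547,T,s["finger_force"],s["contact_force"],s["wrist_torque"])
E
```

```text
[ 0.5308 -0.0378  0.0931] [[ 0.9528  0.3037  0.0037  0.5302]
 [ 0.3037 -0.9528  0.0033 -0.0383]
 [ 0.0046 -0.002  -1.      0.2478]
 [ 0.      0.      0.      1.    ]] 21.06873806566 [-0.4157 11.7732 12.4164] [ 1.8267  0.1403 -0.0375]
```

Call:
drive_tool(
  steps=[
    [[-0.049,-0.015,-0.02],[0,0,0],0.2],
    [[-0.101,-0.003,-0.02],[0,0,0],0.2],
    [[-0.15,0.02,-0.02],[0,0,0],0.2],
    [[-0.193,0.053,-0.02],[0,0,0],0.2],
    [[-0.227,0.094,-0.02],[0,0,0],0.2],
  ],
)

```text
clock: 5.77
eef_pos: [0.5019, -0.0633, 0.2484]
tcp_rot: [-0.001, 0.988, 0.154, 0.002]
contact_force: [7.8, 6.4, -10.1]
gripper_width: 0.0217
finger_force: 22.3
```

Call:
drive_tool(
  steps=[
    [[0,0,0],[0,0,0],0.2],
    [[0,0,0],[0,0,0],0.2],
    [[0,0,0],[0,0,0],0.2],
    [[0,0,0],[0,0,0],0.2],
    [[0,0,0],[0,0,0],0.2],
  ],
)

```text
clock: 6.18
eef_pos: [0.5019, -0.0643, 0.2485]
tcp_rot: [0.0, 0.988, 0.154, 0.001]
contact_force: [5.2, -1.0, -9.3]
gripper_width: 0.0223
finger_force: 21.7
```

```bash
python3 - <<'E'
from h import *
np.set_printoptions(precision=4,suppress=True)
s=read_state();T=tool(); print(T[:3,3]+T[:3,2]*.1547,s["finger_force"],s["contact_force"],s["wrist_torque"])
E
```

```text
[ 0.5021 -0.0644  0.0938] 21.72204184345901 [ 5.2152 -1.0142 -9.297 ] [-0.2869 -0.6662  0.0532]
```

Call:
drive_tool(
  steps=[
    [[-0.025,0.048,0.01],[0,0,0],0.2],
    [[-0.04,0.099,0.01],[0,0,0],0.2],
    [[-0.043,0.153,0.01],[0,0,0],0.2],
    [[-0.035,0.206,0.01],[0,0,0],0.2],
    [[-0.016,0.257,0.01],[0,0,0],0.2],
  ],
)

```text
clock: 6.6
eef_pos: [0.5099, -0.1001, 0.2478]
tcp_rot: [-0.002, 0.988, 0.154, -0.001]
contact_force: [-3.3, 8.1, 7.7]
gripper_width: 0.0219
finger_force: 23.9
```

Call:
drive_tool(
  steps=[
    [[0.029,0.045,0],[0,0,0],0.2],
    [[0.068,0.083,0],[0,0,0],0.2],
    [[0.113,0.112,0],[0,0,0],0.2],
    [[0.163,0.131,0],[0,0,0],0.2],
    [[0.217,0.139,0],[0,0,0],0.2],
  ],
)

```text
clock: 7.02
eef_pos: [0.547, -0.1117, 0.248]
tcp_rot: [0.0, 0.988, 0.154, -0.002]
contact_force: [-7.5, -3.0, 7.5]
gripper_width: 0.0218
finger_force: 23.1
```

Call:
drive_tool(
  steps=[
    [[0,0,0],[0,0,0],0.2],
    [[0,0,0],[0,0,0],0.2],
    [[0,0,0],[0,0,0],0.2],
    [[0,0,0],[0,0,0],0.2],
    [[0,0,0],[0,0,0],0.2],
  ],
)

```text
clock: 7.43
eef_pos: [0.5481, -0.1115, 0.248]
tcp_rot: [0.0, 0.988, 0.154, 0.001]
contact_force: [-1.3, 0.4, 5.4]
gripper_width: 0.0217
finger_force: 23.1
```

```bash
python3 - <<'E'
from h import *
np.set_printoptions(precision=4,suppress=True)
s=read_state();T=tool(); print(T[:3,3]+T[:3,2]*.1547,s["finger_force"],s["contact_force"],s["wrist_torque"])
n="wrist"; im=imaging.capture(n); v=im[...,::-1].copy()
cv2.imwrite("pics/w3raw.png",v); cv2.imwrite("pics/w3.png",cv2.resize(v,(800,600),interpolation=cv2.INTER_CUBIC))
E
```

```text
[ 0.5483 -0.1115  0.0933] 23.0770980915986 [-1.2738  0.438   5.3727] [0.0698 0.1744 0.0368]
```

View pics/w3.png

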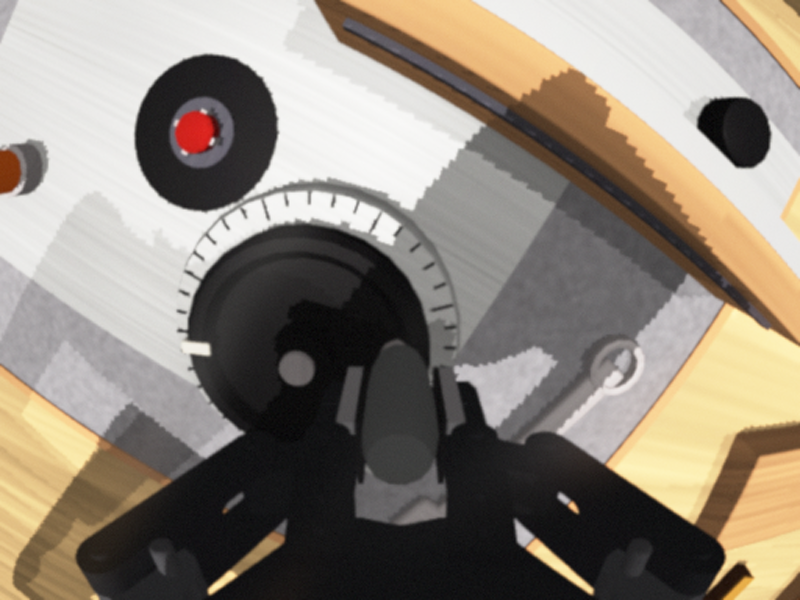

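The white line is now at (195,348) in view 3, about 206° past the mark, anticlockwise. Next I'll bring it back clockwise and stop short of the mark.

```bash
sed -i 's/\[\[\[round/[[[round/; s/round(k\*(np.cos(x)-np.cos(b)),3)/float(round(k*(np.cos(x)-np.cos(b)),3))/; s/round(-k\*(np.sin(x)-np.sin(b)),3)/float(round(-k*(np.sin(x)-np.sin(b)),3))/' arc.py; python3 arc.py 285 97.5 3
python3 - <<'E'
from h import *
f=lambda x,y,z: onz("wrist",(y/1.5625,x/1.5625),z)
a,b=f(297,368,.062),f(195,348,.057);d=b-a;print(a,b,np.hypot(d[0],d[1]),np.degrees(np.arctan2(d[1],d[0])))
E
```

```text
[[[-0.054, -0.009, 0], [0, 0, 0], 0.2], [[-0.106, -0.029, 0], [0, 0, 0], 0.2], [[-0.152, -0.06, 0], [0, 0, 0], 0.2], [[-0.19, -0.1, 0], [0, 0, 0], 0.2], [[-0.218, -0.147, 0], [0, 0, 0], 0.2]]
[[[-0.018, -0.052, 0], [0, 0, 0], 0.2], [[-0.023, -0.107, 0], [0, 0, 0], 0.2], [[-0.017, -0.162, 0], [0, 0, 0], 0.2], [[0.001, -0.214, 0], [0, 0, 0], 0.2], [[0.03, -0.261, 0], [0, 0, 0], 0.2]]
[[[0.038, -0.04, 0], [0, 0, 0], 0.2], [[0.084, -0.07, 0], [0, 0, 0], 0.2], [[0.136, -0.09, 0], [0, 0, 0], 0.2], [[0.19, -0.098, 0], [0, 0, 0], 0.2], [[0.245, -0.094, 0], [0, 0, 0], 0.2]]
[ 0.53665252 -0.07490995  0.062     ] [ 0.52800448 -0.03106911  0.057     ] 0.044685649452188385 101.15889256169864
```

Call:
drive_tool(
  steps=[
    [[-0.054,-0.009,0],[0,0,0],0.2],
    [[-0.106,-0.029,0],[0,0,0],0.2],
    [[-0.152,-0.06,0],[0,0,0],0.2],
    [[-0.19,-0.1,0],[0,0,0],0.2],
    [[-0.218,-0.147,0],[0,0,0],0.2],
  ],
)

```text
clock: 7.9
eef_pos: [0.5098, -0.1003, 0.2478]
tcp_rot: [0.0, 0.988, 0.153, 0.001]
contact_force: [6.3, -1.5, 1.8]
gripper_width: 0.0221
finger_force: 22.6
```

Call:
drive_tool(
  steps=[
    [[-0.018,-0.052,0],[0,0,0],0.2],
    [[-0.023,-0.107,0],[0,0,0],0.2],
    [[-0.017,-0.162,0],[0,0,0],0.2],
    [[0.001,-0.214,0],[0,0,0],0.2],
    [[0.03,-0.261,0],[0,0,0],0.2],
  ],
)

```text
clock: 8.32
eef_pos: [0.5021, -0.0628, 0.248]
tcp_rot: [0.002, 0.988, 0.154, -0.0]
contact_force: [-2.5, -7.6, 7.2]
gripper_width: 0.0219
finger_force: 23.4
```

Call:
drive_tool(
  steps=[
    [[0.038,-0.04,0],[0,0,0],0.2],
    [[0.084,-0.07,0],[0,0,0],0.2],
    [[0.136,-0.09,0],[0,0,0],0.2],
    [[0.19,-0.098,0],[0,0,0],0.2],
    [[0.245,-0.094,0],[0,0,0],0.2],
  ],
)

```text
clock: 8.73
eef_pos: [0.5313, -0.0367, 0.2477]
tcp_rot: [-0.0, 0.988, 0.154, -0.003]
contact_force: [-9.3, -0.4, 14.3]
gripper_width: 0.022
finger_force: 23.6
```

Call:
drive_tool(
  steps=[
    [[0,0,0],[0,0,0],0.2],
    [[0,0,0],[0,0,0],0.2],
    [[0,0,0],[0,0,0],0.2],
    [[0,0,0],[0,0,0],0.2],
    [[0,0,0],[0,0,0],0.2],
  ],
)

```text
clock: 9.15
eef_pos: [0.5325, -0.0366, 0.2479]
tcp_rot: [-0.0, 0.988, 0.154, -0.0]
contact_force: [-1.9, 2.4, 10.4]
gripper_width: 0.0217
finger_force: 23.1
```

```bash
python3 - <<'E'
from h import *
np.set_printoptions(precision=4,suppress=True)
s=read_state();T=tool(); print(T[:3,3]+T[:3,2]*.1547,s["finger_force"],s["contact_force"],s["wrist_torque"])
n="wrist"; im=imaging.capture(n); v=im[...,::-1].copy()
cv2.imwrite("pics/w4raw.png",v); cv2.imwrite("pics/w4.png",cv2.resize(v,(800,600),interpolation=cv2.INTER_CUBIC))
E
```

```text
[ 0.5324 -0.0366  0.0932] 23.13646642724052 [-1.894   2.4297 10.3711] [0.3151 0.1728 0.0155]
```

View pics/w4.png

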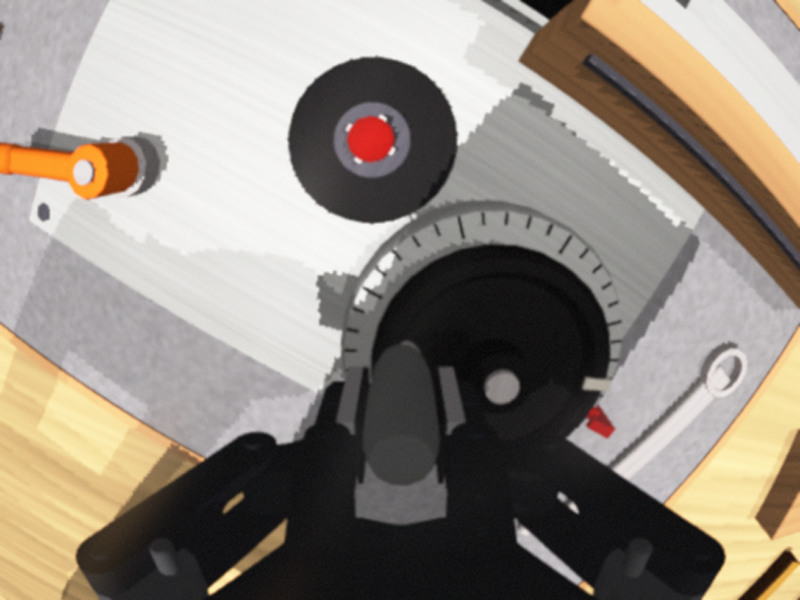

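View 4 shows the white line at (596,384) and the red mark at about (600,420), a little further clockwise. I'll measure both from the raw pixels.

```bash
cat > meas.py <<'E'
from h import *
def meas(v,C,win):  # win: r0,r1,c0,c1 raw pixels containing white line & mark
    r0,r1,c0,c1=win; v=v.astype(int); hsv=cv2.cvtColor(v.astype(np.uint8),cv2.COLOR_BGR2HSV)
    red=((hsv[...,0]<8)|(hsv[...,0]>172))&(hsv[...,1]>140)&(hsv[...,2]>60)
    out={}
    rr,cc=np.nonzero(red[r0:r1,c0:c1]); P=np.array([onz("wrist",(a+r0,b+c0),.057)[:2] for a,b in zip(rr,cc)])
    d=P-C; print("red n",len(P),"rad",np.hypot(*d.T).min(),np.hypot(*d.T).max())
    a=np.degrees(np.arctan2(d[:,1],d[:,0])); rad=np.hypot(*d.T)
    for lo,hi in((.045,.053),(.053,.058),(.058,.07)):
        m=(rad>=lo)&(rad<hi)
        if m.any(): print(" red",lo,m.sum(),a[m].mean(),a[m].min(),a[m].max())
    gy=(v.min(2)>95)&(hsv[...,1]<90)
    rr,cc=np.nonzero(gy[r0:r1,c0:c1]); P=np.array([onz("wrist",(a_+r0,b+c0),.057)[:2] for a_,b in zip(rr,cc)])
    d=P-C; rad=np.hypot(*d.T); m=(rad<.0485)&(rad>.035); a=np.degrees(np.arctan2(d[m,1],d[m,0]));
    if m.any(): print(" white",m.sum(),a.mean(),a.min(),a.max(),rad[m].min(),rad[m].max())
E
python3 - <<'E'
from meas import *
np.set_printoptions(precision=4,suppress=True)
v=cv2.imread("pics/w4raw.png")
f=lambda x,y,z: onz("wrist",(y/1.5625,x/1.5625),z)
C=f(502,387,.062)[:2]; print(C)
# rim circle fit, top edge points of rim (view px)
g=np.array([f(x,y,.057)[:2] for x,y in[(610,360),(590,300),(500,246),(430,275),(380,330)]])
A=np.c_[2*g,np.ones(len(g))]; s=np.linalg.lstsq(A,(g**2).sum(1),rcond=None)[0]; print("fit",s[:2],np.sqrt(s[2]+s[:2]@s[:2]))
for c in (C,s[:2]): meas(v,c,(230,290,360,405))
for (x,y) in [(596,384),(592,408),(588,411),(600,405)]:
    p=f(x,y,.057)[:2]; 
    for c in (C,s[:2]): d=p-c; print((x,y),np.hypot(*d),np.degrees(np.arctan2(d[1],d[0])))
E
```

```text
[ 0.5369 -0.0779]
fit [ 0.5404 -0.0746] 0.04857801748748459
red n 191 rad 0.04482998314549961 0.0626184551693394
 red 0.045 96 -96.01462227479585 -102.29858371134326 -90.54752885007049
 red 0.053 55 -98.5032762036104 -102.28150789217906 -93.84855655746935
 red 0.058 38 -99.68296592647475 -102.23953099184752 -96.70268810530254Traceback (most recent call last):
  File "<stdin>", line 9, in <module>
  File "meas.py", line 13, in meas
    rr,cc=np.nonzero(gy[r0:r1,c0:c1]); P=np.array([onz("wrist",(a_+r0,b+c0),.057)[:2] for a_,b in zip(rr,cc)])
                                                   ~~~^^^^^^^^^^^^^^^^^^^^^^^^^^^
  File "h.py", line 17, in onz
    o,d=ray(name,px); return o+d*(z-o[2])/d[2]
        ~~~^^^^^^^^^
  File "h.py", line 11, in ray
    K,C,m=cam(name); x=(px[1]-K[0,2])/K[0,0]; y=(px[0]-K[1,2])/K[1,1]
          ~~~^^^^^^
  File "h.py", line 8, in cam
    C=tool()@np.array(m["mount"]) if name=="wrist" else np.array(m["cam_to_world"])
      ~~~~^^
  File "h.py", line 5, in tool
    s=read_state(); q=s["tcp_rot"]; T=np.eye(4); T[:3,:3]=R.from_quat([q[1],q[2],q[3],q[0]]).as_matrix(); T[:3,3]=s["eef_pos"]; return T
ValueError: time passes only in moves, steps and waits
```

```bash
python3 - <<'E'
s=open("h.py").read()
s=s.replace("def tool():\n    s=read_state()","_c=[]\ndef tool(new=False):\n    if _c and not new: return _c[0]\n    s=read_state()").replace("T[:3,3]=s[\"eef_pos\"]; return T","T[:3,3]=s[\"eef_pos\"]; _c[:]=[T]; return T")
open("h.py","w").write(s)
E
python3 - <<'E'
from meas import *
np.set_printoptions(precision=4,suppress=True)
v=cv2.imread("pics/w4raw.png")
f=lambda x,y,z: onz("wrist",(y/1.5625,x/1.5625),z)
c=np.array([.5404,-.0746]); meas(v,c,(230,290,360,405))
for (x,y) in [(596,384),(583,384),(608,384),(592,408),(588,411),(600,405),(606,425)]:
    p=f(x,y,.057)[:2]; d=p-c; print((x,y),np.hypot(*d),np.degrees(np.arctan2(d[1],d[0])))
E
```

```text
red n 191 rad 0.048419064070327845 0.0665101889393612
 red 0.045 45 -98.0094208645045 -103.82250429754912 -94.30348462817528
 red 0.053 68 -100.56468322603013 -105.05134213386658 -95.52228565076517
 red 0.058 78 -101.84487572788896 -104.8326594064012 -97.4979418593057
 white 90 -81.8958698086387 -85.62547128080587 -78.3787975186585 0.03938567108802605 0.0484354605529806
(596, 384) 0.04556554858957315 -81.83731216950527
(583, 384) 0.039433438666582166 -82.8398853890202
(608, 384) 0.051388579950847016 -81.1297057758103
(592, 408) 0.04936325717919095 -95.53397820596223
(588, 411) 0.04843963043142407 -97.84430315831571
(600, 405) 0.052281010378499596 -92.68414943493987
(606, 425) 0.061712527287964475 -100.48049283016783
```

```bash
python3 arc.py 100 86 1;python3 arc.py 86 81 1
```

```text
[[[0.012, 0.002, 0], [0, 0, 0], 0.2], [[0.024, 0.005, 0], [0, 0, 0], 0.2], [[0.036, 0.008, 0], [0, 0, 0], 0.2], [[0.048, 0.011, 0], [0, 0, 0], 0.2], [[0.06, 0.016, 0], [0, 0, 0], 0.2]]
[[[0.004, 0.002, 0], [0, 0, 0], 0.2], [[0.008, 0.003, 0], [0, 0, 0], 0.2], [[0.012, 0.005, 0], [0, 0, 0], 0.2], [[0.016, 0.007, 0], [0, 0, 0], 0.2], [[0.02, 0.009, 0], [0, 0, 0], 0.2]]
```

Call:
drive_tool(
  steps=[
    [[0.012,0.002,-0.008],[0,0,0],0.2],
    [[0.024,0.005,-0.008],[0,0,0],0.2],
    [[0.036,0.008,-0.008],[0,0,0],0.2],
    [[0.048,0.011,-0.008],[0,0,0],0.2],
    [[0.06,0.016,-0.008],[0,0,0],0.2],
  ],
)

```text
clock: 9.62
eef_pos: [0.5405, -0.0361, 0.2479]
tcp_rot: [-0.001, 0.988, 0.154, -0.003]
contact_force: [-6.7, 2.5, 8.2]
gripper_width: 0.0218
finger_force: 23.0
```

Call:
drive_tool(
  steps=[
    [[0,0,0],[0,0,0],0.2],
    [[0,0,0],[0,0,0],0.2],
    [[0,0,0],[0,0,0],0.2],
    [[0,0,0],[0,0,0],0.2],
    [[0,0,0],[0,0,0],0.2],
  ],
)

```text
clock: 10.03
eef_pos: [0.5408, -0.0361, 0.2479]
tcp_rot: [-0.001, 0.988, 0.154, -0.002]
contact_force: [-4.5, 1.1, 7.0]
gripper_width: 0.022
finger_force: 22.9
```

```bash
python3 - <<'E'
from h import *
np.set_printoptions(precision=4,suppress=True)
s=read_state();T=tool(True); print(T[:3,3]+T[:3,2]*.1547,s["finger_force"],s["contact_force"])
n="wrist"; im=imaging.capture(n); v=im[...,::-1].copy()
cv2.imwrite("pics/w5raw.png",v); cv2.imwrite("pics/w5.png",cv2.resize(v[190:384,256:512],(800,600),interpolation=cv2.INTER_CUBIC))
E
```

```text
[ 0.5401 -0.036   0.0932] 22.894869572483003 [-4.5287  1.069   6.995 ]
```

View pics/w5.png

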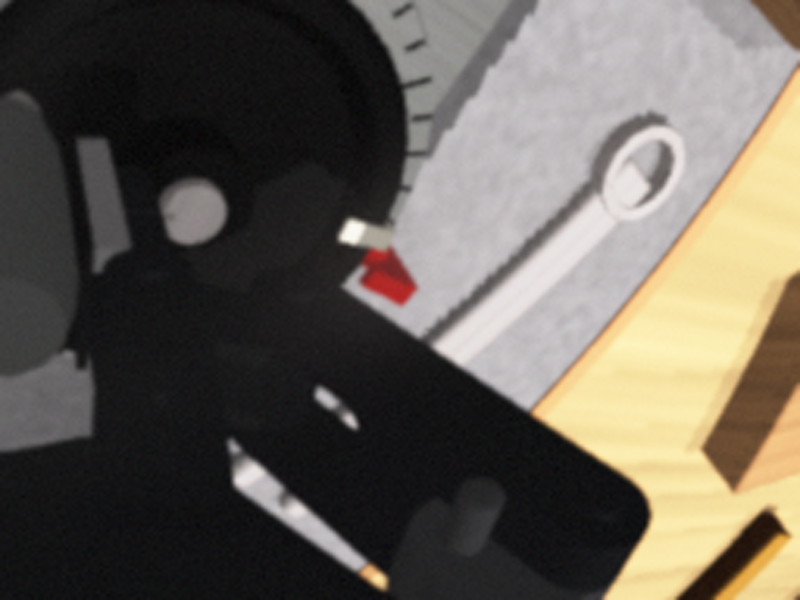

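View 5 (crop) has the white line at (365,234) and the red clip at (388,278), still a few degrees to go. I'll release and lift for a clean look.

Call:
drive_tool(
  steps=[
    [[0,0,0],[0,0,0],0.3],
    [[0,0,0],[0,0,0],0.4],
    [[0,0,0],[0,0,0],0.5],
    [[0,0,0],[0,0,0],0.55],
    [[0,0,0],[0,0,0],0.55],
  ],
)

```text
clock: 10.5
eef_pos: [0.5426, -0.0368, 0.2482]
tcp_rot: [-0.0, 0.988, 0.154, -0.0]
contact_force: [0.8, 0.4, 0.0]
gripper_width: 0.0469
finger_force: 0.0
```

Call:
drive_tool(
  steps=[
    [[0,0,-0.12],[0,0,0],0.55],
    [[0,0,-0.3],[0,0,0],0.55],
    [[-0.15,0.2,-0.48],[0,0,0],0.55],
    [[-0.3,0.33,-0.6],[0,0,0],0.55],
    [[-0.3,0.33,-0.6],[0,0,0],0.55],
  ],
)

```text
clock: 10.92
eef_pos: [0.5146, -0.1014, 0.3427]
tcp_rot: [0.003, 0.988, 0.153, 0.002]
contact_force: [0.3, -0.2, -0.5]
gripper_width: 0.0469
finger_force: 0.0
```

Call:
drive_tool(
  steps=[
    [[0,0,0],[0,0,0],0.55],
    [[0,0,0],[0,0,0],0.55],
    [[0,0,0],[0,0,0],0.55],
    [[0,0,0],[0,0,0],0.55],
    [[0,0,0],[0,0,0],0.55],
  ],
)

```text
clock: 11.33
eef_pos: [0.5149, -0.0967, 0.3374]
tcp_rot: [-0.001, 0.988, 0.154, -0.001]
contact_force: [0.4, 0.4, -0.6]
gripper_width: 0.0472
finger_force: 0.0
```

```bash
python3 - <<'E'
from h import *
np.set_printoptions(precision=4,suppress=True)
s=read_state();T=tool(True); print(T[:3,3],s["contact_force"])
n="wrist"; im=imaging.capture(n); v=im[...,::-1].copy()
q=proj(n,[.5395,-.0765,.057]).astype(int); print(q)
r0,c0=max(q[0]-60,0),max(q[1]-80,0); print(r0,c0)
cv2.imwrite("pics/w6raw.png",v); cv2.imwrite("pics/w6.png",cv2.resize(v[r0:r0+120,c0:c0+160],(800,600),interpolation=cv2.INTER_CUBIC))
E
```

```text
[ 0.5149 -0.0967  0.3374] [ 0.3683  0.3881 -0.5505]
[154 241]
94 161
```

View pics/w6.png

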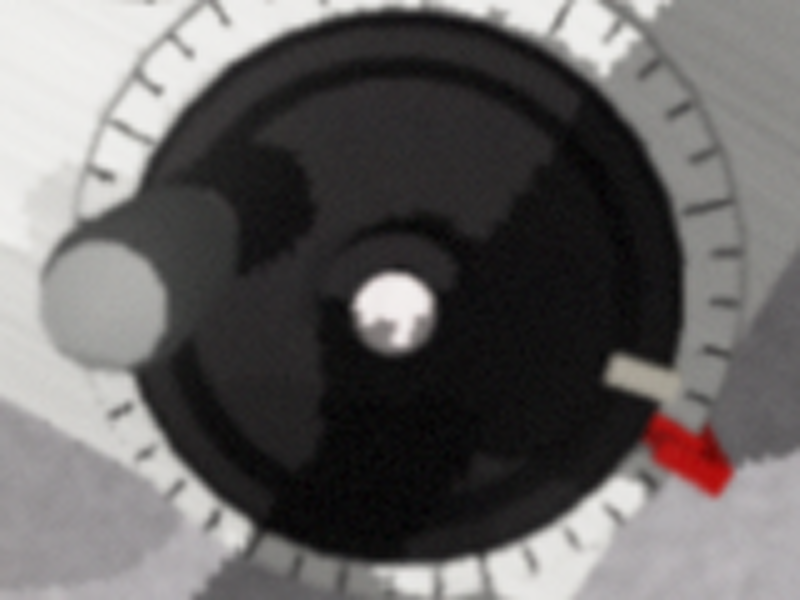

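View 6 (5× crop with origin at row 94, column 161) is clear. The rim centre is about (408,287), the white line (642,376), the red mark's inner end (648,428) and its outer end (727,484).

```bash
cat > fin.py <<'E'
from h import *
def fin(off,rim,white,marks,k=5,grip=None):
    f=lambda p,z=.057: onz("wrist",(off[0]+(p[1]+.5)/k-.5,off[1]+(p[0]+.5)/k-.5),z)[:2]
    g=np.array([f(p) for p in rim]); A=np.c_[2*g,np.ones(len(g))]; s=np.linalg.lstsq(A,(g**2).sum(1),rcond=None)[0]; c=s[:2]
    print("c",c,"R",np.sqrt(s[2]+c@c))
    an=lambda p,z=.057:(lambda d:(round(float(np.hypot(*d)),4),round(float(np.degrees(np.arctan2(d[1],d[0]))),2)))(f(p,z)-c)
    for w in white: print("white",an(w))
    for m in marks: print("mark",an(m))
    if grip: print("grip",an(grip,.117),f(grip,.117))
E
python3 - <<'E'
from fin import *
fin((94,161),[(400,12),(682,287),(400,562),(560,52),(642,170),(250,530),(180,470),(590,490)],[(612,368),(642,376),(675,386)],[(648,428),(690,456),(727,484)],grip=(104,304))
E
python3 arc.py 86 76 1
```

```text
c [ 0.54008477 -0.07376809] R 0.04949020723756989
white (0.0404, -90.44)
white (0.0459, -90.04)
white (0.052, -89.92)
mark (0.0508, -99.77)
mark (0.06, -100.73)
mark (0.0686, -101.8)
grip (0.0366, 90.0) [ 0.54008283 -0.03721644]
[[[0.008, 0.003, 0], [0, 0, 0], 0.2], [[0.016, 0.007, 0], [0, 0, 0], 0.2], [[0.024, 0.011, 0], [0, 0, 0], 0.2], [[0.032, 0.015, 0], [0, 0, 0], 0.2], [[0.039, 0.02, 0], [0, 0, 0], 0.2]]
```

Call:
drive_tool(
  squeeze=20,
  steps=[
    [[0.14,-0.17,0.1],[0,0,0],0.55],
    [[0.285,-0.33,0.2],[0,0,0],0.55],
    [[0.285,-0.33,0.3],[0,0,0],0.55],
    [[0.285,-0.33,0.45],[0,0,0],0.55],
    [[0.285,-0.33,0.59],[0,0,0],0.55],
  ],
)

```text
clock: 11.8
eef_pos: [0.5408, -0.0361, 0.2489]
tcp_rot: [0.0, 0.988, 0.155, 0.0]
contact_force: [-0.2, -0.9, -0.1]
gripper_width: 0.0467
finger_force: 0.0
```

Call:
drive_tool(
  steps=[
    [[0,0,0],[0,0,0],0.55],
    [[0,0,0],[0,0,0],0.4],
    [[0,0,0],[0,0,0],0.3],
    [[0,0,0],[0,0,0],0.22],
    [[0,0,0],[0,0,0],0.2],
  ],
)

```text
clock: 12.22
eef_pos: [0.5406, -0.0368, 0.2512]
tcp_rot: [-0.001, 0.988, 0.154, 0.001]
contact_force: [-2.0, 5.0, 0.9]
gripper_width: 0.0222
finger_force: 20.1
```

Call:
drive_tool(
  steps=[
    [[0,0,0],[0,0,0],0.2],
    [[0,0,0],[0,0,0],0.2],
    [[0,0,0],[0,0,0],0.2],
    [[0,0,0],[0,0,0],0.2],
    [[0,0,0],[0,0,0],0.2],
  ],
)

```text
clock: 12.63
eef_pos: [0.5405, -0.0367, 0.2512]
tcp_rot: [-0.001, 0.988, 0.154, 0.001]
contact_force: [-0.1, 5.4, 0.5]
gripper_width: 0.0223
finger_force: 20.1
```

Call:
drive_tool(
  steps=[
    [[0.01,0.004,0],[0,0,0],0.2],
    [[0.02,0.008,0],[0,0,0],0.2],
    [[0.029,0.012,0],[0,0,0],0.2],
    [[0.038,0.017,0],[0,0,0],0.2],
    [[0.047,0.022,0],[0,0,0],0.2],
  ],
)

```text
clock: 13.05
eef_pos: [0.547, -0.0372, 0.251]
tcp_rot: [-0.001, 0.988, 0.154, -0.001]
contact_force: [-6.6, 7.9, 5.5]
gripper_width: 0.0219
finger_force: 20.6
```

Call:
drive_tool(
  steps=[
    [[0,0,0],[0,0,0],0.2],
    [[0,0,0],[0,0,0],0.2],
    [[0,0,0],[0,0,0],0.2],
    [[0,0,0],[0,0,0],0.2],
    [[0,0,0],[0,0,0],0.2],
  ],
)

```text
clock: 13.47
eef_pos: [0.5473, -0.0373, 0.2511]
tcp_rot: [-0.001, 0.988, 0.154, -0.001]
contact_force: [-4.9, 6.4, 4.2]
gripper_width: 0.0221
finger_force: 20.4
```

Call:
drive_tool(
  steps=[
    [[0,0,0],[0,0,0],0.3],
    [[0,0,0],[0,0,0],0.4],
    [[0,0,0],[0,0,0],0.5],
    [[0,0,0],[0,0,0],0.55],
    [[0,0,0],[0,0,0],0.55],
  ],
)

```text
clock: 13.88
eef_pos: [0.5485, -0.0388, 0.2504]
tcp_rot: [0.0, 0.988, 0.154, 0.001]
contact_force: [0.6, -0.0, -0.4]
gripper_width: 0.0468
finger_force: 0.0
```

Call:
drive_tool(
  steps=[
    [[0,0,-0.12],[0,0,0],0.55],
    [[0,0,-0.3],[0,0,0],0.55],
    [[-0.15,0.2,-0.48],[0,0,0],0.55],
    [[-0.35,0.34,-0.6],[0,0,0],0.55],
    [[-0.35,0.34,-0.6],[0,0,0],0.55],
  ],
)

```text
clock: 14.3
eef_pos: [0.513, -0.1067, 0.3438]
tcp_rot: [0.003, 0.988, 0.153, 0.002]
contact_force: [0.6, -0.4, -0.1]
gripper_width: 0.047
finger_force: 0.0
```

Call:
drive_tool(
  steps=[
    [[0,0,0],[0,0,0],0.55],
    [[0,0,0],[0,0,0],0.55],
    [[0,0,0],[0,0,0],0.55],
    [[0,0,0],[0,0,0],0.55],
    [[0,0,0],[0,0,0],0.55],
  ],
)

```text
clock: 14.72
eef_pos: [0.5139, -0.1021, 0.3389]
tcp_rot: [-0.001, 0.988, 0.154, -0.001]
contact_force: [-0.3, 0.3, -0.0]
gripper_width: 0.0471
finger_force: 0.0
```

```bash
python3 - <<'E'
from h import *
np.set_printoptions(precision=4,suppress=True)
s=read_state();T=tool(True); print(T[:3,3],s["contact_force"])
n="wrist"; im=imaging.capture(n); v=im[...,::-1].copy()
q=proj(n,[.5395,-.0765,.057]).astype(int); print(q)
r0,c0=max(q[0]-60,0),max(q[1]-80,0); print(r0,c0)
cv2.imwrite("pics/w7raw.png",v); cv2.imwrite("pics/w7.png",cv2.resize(v[r0:r0+120,c0:c0+160],(800,600),interpolation=cv2.INTER_CUBIC))
for t,z in [("lock",.053),("lock_tip",.053)]:
    for e in nets.masks_of(t,n)[:2]: print(t,round(e["score"],2),e["pixel"],int(e["mask"].sum()),onz(n,e["pixel"],z))
E
```

```text
[ 0.5139 -0.1021  0.3389] [-0.3181  0.341  -0.0204]
[151 236]
91 156
lock 0.64 [68.4, 60.8] 1073 [0.5713 0.1166 0.053 ]
lock 0.26 [68.5, 56.5] 1096 [0.5704 0.1223 0.053 ]
lock_tip 0.78 [70.1, 54.2] 1134 [0.5683 0.1249 0.053 ]
```

View pics/w7.png

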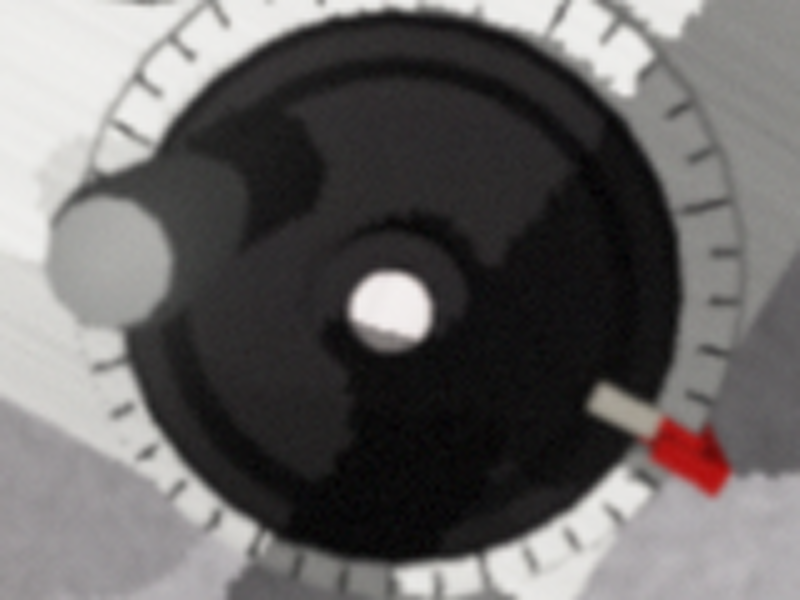

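View 7 shows the white line running (594,393)→(653,425) and meeting the red mark's inner end (655,430)→(726,484). I'll check the angles and the lever's pose.

```bash
python3 - <<'E'
from fin import *
fin((91,156),[(400,12),(680,287),(400,562),(560,55),(642,170),(250,530),(180,470),(590,490)],[(594,393),(623,409),(651,425)],[(655,430),(692,458),(726,484)],grip=(109,262))
T=tool();print(T[:3,:])
v=cv2.imread("pics/w7raw.png");hsv=cv2.cvtColor(v,cv2.COLOR_BGR2HSV)
m=((hsv[...,0]>5)&(hsv[...,0]<18)&(hsv[...,1]>190)&(hsv[...,2]>120)).astype(np.uint8)
n,l,st,ce=cv2.connectedComponentsWithStats(m[:130,:160]);print(st[1:],ce[1:])
i=1+np.argmax(st[1:,4]); rr,cc=np.nonzero(l==i)
P=np.array([onz("wrist",(a,b),.058)[:2] for a,b in zip(rr,cc)]); 
mu=P.mean(0);u=np.linalg.svd(P-mu,full_matrices=False)[2][0]; u*=np.sign(u[1]); t=(P-mu)@u; print(mu,u,np.degrees(np.arctan2(u[1],u[0])),mu+u*t.min(),mu+u*t.max())
E
python3 - <<'E'
import cv2; v=cv2.imread("pics/w7raw.png"); cv2.imwrite("pics/w7l.png",cv2.resize(v[0:150,0:200],(800,600),interpolation=cv2.INTER_CUBIC))
E
```

```text
c [ 0.54002814 -0.07433604] R 0.04967362944334293
white (0.0396, -98.08)
white (0.0455, -98.52)
white (0.0513, -98.94)
mark (0.0524, -99.47)
mark (0.0608, -100.86)
mark (0.0687, -101.88)
grip (0.0368, 81.5) [ 0.54547216 -0.03792833]
[[ 9.52404579e-01  3.04835483e-01 -9.20118755e-04  5.13895070e-01]
 [ 3.04835966e-01 -9.52404768e-01  4.37698227e-04 -1.02397571e-01]
 [-7.42899539e-04 -6.97351086e-04 -9.99999481e-01  3.39364567e-01]]
[[ 13  59  63  22 702]] [[45.27635328 67.72792023]]
[0.56961972 0.13517041] [-0.08619313  0.99627845] 94.94463803326565 [0.57315842 0.09426774] [0.56531968 0.18487311]
```

View pics/w7l.png

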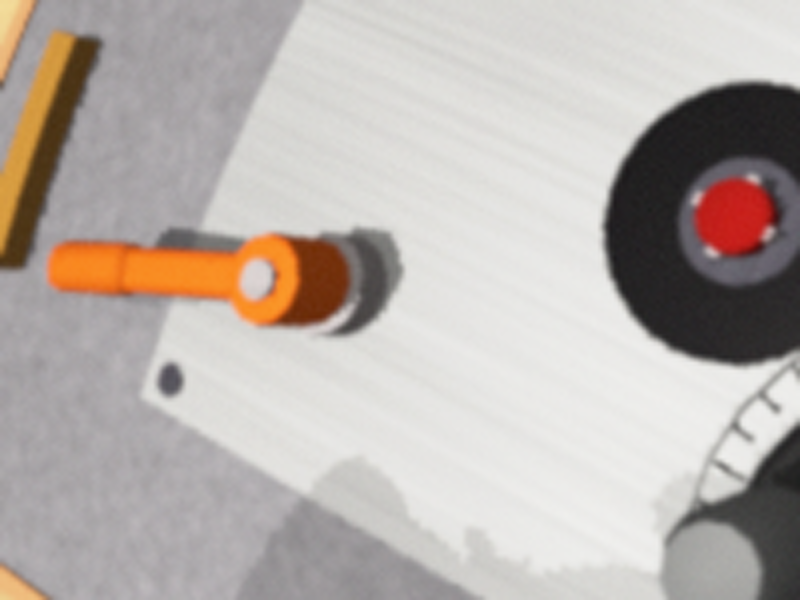

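```bash
python3 - <<'E'
from meas import *
v=cv2.imread("pics/w7raw.png"); c=np.array([.5400,-.0743]); meas(v,c,(165,195,265,310))
E
python3 arc.py 82 79.5 1
```

```text
red n 136 rad 0.05305103478427806 0.06793584910777348
 red 0.053 44 -100.45099170172175 -104.40542211537303 -96.61470161050188
 red 0.058 92 -100.6554756638958 -104.22623364751703 -95.71126238797098
 white 56 -98.63245244678149 -101.95032135050064 -95.29655945423387 0.040017691998202064 0.0484314176069169
[[[0.002, 0.001, 0], [0, 0, 0], 0.2], [[0.004, 0.002, 0], [0, 0, 0], 0.2], [[0.006, 0.003, 0], [0, 0, 0], 0.2], [[0.008, 0.004, 0], [0, 0, 0], 0.2], [[0.01, 0.005, 0], [0, 0, 0], 0.2]]
```

Call:
drive_tool(
  squeeze=20,
  steps=[
    [[0.17,-0.17,0.1],[0,0,0],0.55],
    [[0.337,-0.344,0.2],[0,0,0],0.55],
    [[0.337,-0.344,0.3],[0,0,0],0.55],
    [[0.337,-0.344,0.45],[0,0,0],0.55],
    [[0.337,-0.344,0.6],[0,0,0],0.55],
  ],
)

```text
clock: 15.28
eef_pos: [0.5467, -0.0373, 0.2493]
tcp_rot: [0.0, 0.988, 0.155, 0.001]
contact_force: [-0.8, 0.1, 0.5]
gripper_width: 0.0468
finger_force: 0.0
```

Call:
drive_tool(
  steps=[
    [[0,0,0],[0,0,0],0.55],
    [[0,0,0],[0,0,0],0.4],
    [[0,0,0],[0,0,0],0.3],
    [[0,0,0],[0,0,0],0.22],
    [[0,0,0],[0,0,0],0.2],
  ],
)

```text
clock: 15.7
eef_pos: [0.5461, -0.0376, 0.2514]
tcp_rot: [-0.001, 0.988, 0.154, 0.001]
contact_force: [-1.4, 5.0, 0.3]
gripper_width: 0.0218
finger_force: 20.1
```

Call:
drive_tool(
  steps=[
    [[0,0,0],[0,0,0],0.2],
    [[0,0,0],[0,0,0],0.2],
    [[0,0,0],[0,0,0],0.2],
    [[0,0,0],[0,0,0],0.2],
    [[0,0,0],[0,0,0],0.2],
  ],
)

```text
clock: 16.12
eef_pos: [0.5461, -0.0376, 0.2514]
tcp_rot: [-0.001, 0.988, 0.154, 0.001]
contact_force: [-1.1, 6.0, 0.7]
gripper_width: 0.0218
finger_force: 20.1
```

Call:
drive_tool(
  steps=[
    [[0.003,0.002,0],[0,0,0],0.2],
    [[0.006,0.003,0],[0,0,0],0.2],
    [[0.009,0.005,0],[0,0,0],0.2],
    [[0.012,0.006,0],[0,0,0],0.2],
    [[0.014,0.007,0],[0,0,0],0.2],
  ],
)

```text
clock: 16.53
eef_pos: [0.5474, -0.0376, 0.2512]
tcp_rot: [-0.001, 0.988, 0.154, -0.001]
contact_force: [-6.6, 6.9, 3.2]
gripper_width: 0.0213
finger_force: 20.5
```

Call:
drive_tool(
  steps=[
    [[0,0,0],[0,0,0],0.2],
    [[0,0,0],[0,0,0],0.2],
    [[0,0,0],[0,0,0],0.2],
    [[0,0,0],[0,0,0],0.2],
    [[0,0,0],[0,0,0],0.2],
  ],
)

```text
clock: 16.95
eef_pos: [0.5474, -0.0376, 0.2512]
tcp_rot: [-0.001, 0.988, 0.154, -0.001]
contact_force: [-5.3, 6.4, 3.8]
gripper_width: 0.0217
finger_force: 20.4
```

Call:
drive_tool(
  steps=[
    [[0.002,0.001,0],[0,0,0],0.2],
    [[0.004,0.002,0],[0,0,0],0.2],
    [[0.004,0.002,0],[0,0,0],0.2],
    [[0.004,0.002,0],[0,0,0],0.2],
    [[0.004,0.002,0],[0,0,0],0.2],
  ],
)

```text
clock: 17.37
eef_pos: [0.5481, -0.0377, 0.2512]
tcp_rot: [-0.001, 0.988, 0.154, -0.001]
contact_force: [-6.2, 6.8, 2.5]
gripper_width: 0.0217
finger_force: 20.4
```

Call:
drive_tool(
  steps=[
    [[0,0,0],[0,0,0],0.3],
    [[0,0,0],[0,0,0],0.4],
    [[0,0,0],[0,0,0],0.5],
    [[0,0,0],[0,0,0],0.55],
    [[0,0,0],[0,0,0],0.55],
  ],
)

```text
clock: 17.78
eef_pos: [0.5496, -0.0393, 0.2505]
tcp_rot: [0.0, 0.988, 0.154, 0.001]
contact_force: [0.4, -0.4, -0.1]
gripper_width: 0.0472
finger_force: 0.0
```

Call:
drive_tool(
  steps=[
    [[0,0,-0.12],[0,0,0],0.55],
    [[0,0,-0.3],[0,0,0],0.55],
    [[-0.15,0.2,-0.48],[0,0,0],0.55],
    [[-0.35,0.34,-0.6],[0,0,0],0.55],
    [[-0.35,0.34,-0.6],[0,0,0],0.55],
  ],
)

```text
clock: 18.2
eef_pos: [0.514, -0.1072, 0.3439]
tcp_rot: [0.003, 0.988, 0.153, 0.002]
contact_force: [0.1, 0.4, 0.2]
gripper_width: 0.0466
finger_force: 0.0
```

Call:
drive_tool(
  steps=[
    [[0,0,0],[0,0,0],0.55],
    [[0,0,0],[0,0,0],0.55],
    [[0,0,0],[0,0,0],0.55],
    [[0,0,0],[0,0,0],0.55],
    [[0,0,0],[0,0,0],0.55],
  ],
)

```text
clock: 18.62
eef_pos: [0.5149, -0.1026, 0.3389]
tcp_rot: [-0.001, 0.988, 0.154, -0.001]
contact_force: [0.4, -0.4, 0.0]
gripper_width: 0.0469
finger_force: 0.0
```

```bash
python3 - <<'E'
from meas import *
np.set_printoptions(precision=4,suppress=True)
T=tool(True); print(T[:3,3])
n="wrist"; v=imaging.capture(n)[...,::-1].copy(); cv2.imwrite("pics/w8raw.png",v)
c=np.array([.5400,-.0743]); q=proj(n,[*c,.057]).astype(int); print(q)
meas(v,c,(q[0]+14,q[0]+44,q[1]+29,q[1]+74))
E
```

```text
[ 0.5149 -0.1026  0.3389]
[150 233]
red n 139 rad 0.05230497664360054 0.067401287408301
 red 0.045 3 -99.09163286165347 -100.84986360028046 -97.7690469077603
 red 0.053 46 -100.64398862637603 -104.79112529268981 -96.94720699245647
 red 0.058 90 -100.64973959149762 -104.34432487471896 -95.66194557291917
 white 59 -100.12263653838676 -103.51374106260977 -96.85792394988233 0.039494688949181414 0.04849747804882492
```

The white line is at -100.1° and the mark at -100.65°, so the wheel is set. Next is the lever: fingers shut, over to the left, then measure its axis from close by.

Call:
drive_tool(
  steps=[
    [[0.07,-0.16,0],[0,0,0],0.3],
    [[0.14,-0.32,0],[0,0,0],0],
    [[0.21,-0.48,0],[0,0,0],0],
    [[0.28,-0.64,0],[0,0,0],0],
    [[0.346,-0.81,0],[0,0,0],0],
  ],
)

```text
clock: 19.08
eef_pos: [0.5273, 0.0296, 0.3395]
tcp_rot: [-0.0, 0.988, 0.154, -0.0]
contact_force: [0.7, -0.1, -0.2]
gripper_width: -0.0
finger_force: 0.0
```

Call:
drive_tool(
  steps=[
    [[0.07,-0.16,0],[0,0,0.02],0],
    [[0.14,-0.32,0],[0,0,0.04],0],
    [[0.21,-0.48,0],[0,0,0.073],0],
    [[0.28,-0.64,0],[0,0,0.073],0],
    [[0.346,-0.81,0],[0,0,0.073],0],
  ],
)

```text
clock: 19.5
eef_pos: [0.5397, 0.1614, 0.3394]
tcp_rot: [0.0, 0.999, 0.04, -0.0]
contact_force: [0.8, 0.4, 1.1]
gripper_width: 0.0
finger_force: 0.0
```

Call:
drive_tool(
  steps=[
    [[0,0,0],[0,0,0],0],
    [[0,0,0],[0,0,0],0],
    [[0,0,0],[0,0,0],0],
    [[0,0,0],[0,0,0],0],
    [[0,0,0],[0,0,0],0],
  ],
)

```text
clock: 19.92
eef_pos: [0.5398, 0.1587, 0.3398]
tcp_rot: [0.0, 0.999, 0.039, -0.0]
contact_force: [0.1, -0.1, -0.2]
gripper_width: -0.0002
finger_force: 0.0
```

```bash
cat > lev.py <<'E'
from h import *
np.set_printoptions(precision=4,suppress=True)
def lever(name):
    s=read_state(); T=tool(True); print(T[:3,3],np.degrees(np.arctan2(T[1,0],T[0,0])),s["contact_force"],"q6",s["joint_pos"][5],"w",s["gripper_width"])
    v=imaging.capture("wrist")[...,::-1].copy(); cv2.imwrite(f"pics/{name}.png",v)
    hsv=cv2.cvtColor(v,cv2.COLOR_BGR2HSV)
    m=((hsv[...,0]>4)&(hsv[...,0]<18)&(hsv[...,1]>190)&(hsv[...,2]>100)).astype(np.uint8)
    n,l,st,ce=cv2.connectedComponentsWithStats(m); i=1+np.argmax(st[1:,4]); print(st[i],ce[i])
    rr,cc=np.nonzero(l==i); P=np.array([onz("wrist",(a,b),.059)[:2] for a,b in zip(rr,cc)])
    # far part (bar only): points >30mm from the boss guess
    A=np.array([.571,.0985]); d=np.hypot(*(P-A).T); B=P[(d>.03)]
    mu=B.mean(0);u=np.linalg.svd(B-mu,full_matrices=False)[2][0]; u*=np.sign(u@(mu-A)); t=(P-mu)@u
    end=mu+u*t.max(); ax=end-.081*u
    print("dir",np.degrees(np.arctan2(u[1],u[0])),"end",end,"axis",ax,"len",t.max()-t.min())
E
python3 -c "
from lev import *
lever('l1')
print('old nut',)"
```

```text
[0.5398 0.1587 0.3398] 4.485173210579366 [ 0.0894 -0.124  -0.2243] q6 1.5804368263742206 w -0.00016895178262780921
[ 227  145  103   25 1337] [277.7681 156.4203]
dir 94.60561780676741 end [0.5661 0.1848] axis [0.5726 0.104 ] len 0.08938936337500718
old nut
```

The lever lies at 94.6° with its axis at about (0.5726, 0.104). I'll go down behind it with 8 mm of clearance.

Call:
drive_tool(
  steps=[
    [[0.01,-0.047,0.15],[0,0,0],0],
    [[0.01,-0.047,0.35],[0,0,0],0],
    [[0.01,-0.047,0.55],[0,0,0],0],
    [[0.01,-0.047,0.75],[0,0,0],0],
    [[0.01,-0.047,0.858],[0,0,0],0],
  ],
)

```text
clock: 20.38
eef_pos: [0.5395, 0.1658, 0.2081]
tcp_rot: [0.0, 0.999, 0.039, -0.002]
contact_force: [-0.4, -0.8, -0.5]
gripper_width: -0.0002
finger_force: 0.0
```

Call:
drive_tool(
  steps=[
    [[0.01,0,0],[0,0,0],0],
    [[0.02,0,0],[0,0,0],0],
    [[0.03,0,0],[0,0,0],0],
    [[0.04,0,0],[0,0,0],0],
    [[0.053,0,0],[0,0,0],0],
  ],
)

```text
clock: 20.8
eef_pos: [0.5493, 0.1674, 0.2129]
tcp_rot: [-0.0, 0.999, 0.04, 0.001]
contact_force: [-1.3, 0.7, 1.5]
gripper_width: -0.0001
finger_force: 0.8
```

```bash
python3 -c "
from lev import *
lever('l2')
for n in (5,6,8): 
  pass
def step(dd,A=(18,64)):
  d=np.radians(dd); return np.array([18*(1-np.cos(d))+64*np.sin(d),64*(1-np.cos(d))-18*np.sin(d)])/150, dd/180
for k in (4,8,12,16,20,3,2): print(k,step(k))"
```

```text
[0.5493 0.1674 0.2129] 4.539572731547609 [-1.3318  0.6532  1.5434] q6 1.5930864945675223 w -6.183666593368196e-05
[ 218  198  183   54 5074] [310.0225 228.7797]Traceback (most recent call last):
  File "<string>", line 3, in <module>
    lever('l2')
    ~~~~~^^^^^^
  File "lev.py", line 9, in lever
    rr,cc=np.nonzero(l==i); P=np.array([onz("wrist",(a,b),.059)[:2] for a,b in zip(rr,cc)])
                                        ~~~^^^^^^^^^^^^^^^^^^^^
  File "h.py", line 19, in onz
    o,d=ray(name,px); return o+d*(z-o[2])/d[2]
        ~~~^^^^^^^^^
  File "h.py", line 13, in ray
    K,C,m=cam(name); x=(px[1]-K[0,2])/K[0,0]; y=(px[0]-K[1,2])/K[1,1]
          ~~~^^^^^^
  File "h.py", line 9, in cam
    m=imaging.camera_model(name); K=np.array(m["camera_matrix"])
ValueError: time passes only in moves, steps and waits
```

```bash
sed -i 's/    m=imaging.camera_model(name); K=/    m=_m.setdefault(name,None) or _m.update({name:imaging.camera_model(name)}) or _m[name]; K=/; s/^_c=\[\]/_c=[]; _m={}/' h.py; python3 -c "
import numpy as np
def step(dd):
  d=np.radians(dd); return np.round(np.r_[np.array([18*(1-np.cos(d))+64*np.sin(d),64*(1-np.cos(d))-18*np.sin(d)])/150, dd/180],4)
for k in (4,8,12,16,20,1,2,3): print(k,step(k))"
```

```text
4 [ 0.0301 -0.0073  0.0222]
8 [ 0.0605 -0.0125  0.0444]
12 [ 0.0913 -0.0156  0.0667]
16 [ 0.1223 -0.0165  0.0889]
20 [ 0.1532 -0.0153  0.1111]
1 [ 0.0075 -0.002   0.0056]
2 [ 0.015  -0.0039  0.0111]
3 [ 0.0225 -0.0057  0.0167]
```

Call:
drive_tool(
  steps=[
    [[0.03,-0.007,0],[0,0,0.022],0],
    [[0.06,-0.0125,0],[0,0,0.044],0],
    [[0.091,-0.0155,0],[0,0,0.067],0],
    [[0.122,-0.0165,0],[0,0,0.089],0],
    [[0.153,-0.015,0],[0,0,0.111],0],
  ],
)

```text
clock: 21.27
eef_pos: [0.5714, 0.1717, 0.2122]
tcp_rot: [-0.0, 0.991, -0.136, 0.0]
contact_force: [-1.4, 0.3, 1.4]
gripper_width: 0.0001
finger_force: 0.7
```

Call:
drive_tool(
  steps=[
    [[0.03,-0.007,0],[0,0,0.022],0],
    [[0.06,-0.0125,0],[0,0,0.044],0],
    [[0.091,-0.0155,0],[0,0,0.067],0],
    [[0.122,-0.0165,0],[0,0,0.089],0],
    [[0.122,-0.0165,0],[0,0,0.089],0],
  ],
)

```text
clock: 21.68
eef_pos: [0.5903, 0.1689, 0.212]
tcp_rot: [-0.0, 0.962, -0.272, 0.001]
contact_force: [0.3, -0.5, -0.4]
gripper_width: -0.0005
finger_force: 0.0
```

```bash
python3 -c "
from lev import *
lever('l3')"
```

```text
[0.5903 0.1689 0.212 ] -31.59137440091929 [ 0.3373 -0.4677 -0.3774] q6 2.21943853384554 w -0.0004510301349343183
[ 219  200  183   54 5314] [312.2964 229.5058]
dir 58.03722883885493 end [0.6161 0.1719] axis [0.5732 0.1031] len 0.09090280634364646
```

Call:
drive_tool(
  steps=[
    [[0.015,-0.004,0],[0,0,0.011],0],
    [[0.0225,-0.0057,0],[0,0,0.0167],0],
    [[0.03,-0.007,0],[0,0,0.022],0],
    [[0.045,-0.01,0],[0,0,0.033],0],
    [[0.045,-0.01,0],[0,0,0.033],0],
  ],
)

```text
clock: 22.15
eef_pos: [0.5962, 0.1668, 0.2115]
tcp_rot: [-0.0, 0.947, -0.321, 0.0]
contact_force: [-0.3, 0.3, 0.2]
gripper_width: -0.0
finger_force: 0.4
```

Call:
drive_tool(
  steps=[
    [[0.0075,-0.002,0],[0,0,0.0056],0],
    [[0.015,-0.004,0],[0,0,0.011],0],
    [[0.0225,-0.0057,0],[0,0,0.0167],0],
    [[0.0225,-0.0057,0],[0,0,0.0167],0],
    [[0.0225,-0.0057,0],[0,0,0.0167],0],
  ],
)

```text
clock: 22.57
eef_pos: [0.5994, 0.1652, 0.2112]
tcp_rot: [0.0, 0.939, -0.345, 0.0]
contact_force: [0.0, 1.2, 1.0]
gripper_width: -0.0001
finger_force: 0.3
```

Call:
drive_tool(
  steps=[
    [[0.0075,-0.002,0],[0,0,0.0056],0],
    [[0.015,-0.004,0],[0,0,0.011],0],
    [[0.0225,-0.0057,0],[0,0,0.0167],0],
    [[0.0225,-0.0057,0],[0,0,0.0167],0],
    [[0.0225,-0.0057,0],[0,0,0.0167],0],
  ],
)

```text
clock: 22.98
eef_pos: [0.6025, 0.1637, 0.2112]
tcp_rot: [0.0, 0.929, -0.37, 0.0]
contact_force: [-1.4, 0.5, 0.5]
gripper_width: 0.0002
finger_force: 0.4
```

Call:
drive_tool(
  steps=[
    [[0.0075,-0.002,0],[0,0,0.0056],0],
    [[0.015,-0.004,0],[0,0,0.011],0],
    [[0.0225,-0.0057,0],[0,0,0.0167],0],
    [[0.0225,-0.0057,0],[0,0,0.0167],0],
    [[0.0225,-0.0057,0],[0,0,0.0167],0],
  ],
)

```text
clock: 23.4
eef_pos: [0.6056, 0.162, 0.2112]
tcp_rot: [0.0, 0.919, -0.394, 0.0]
contact_force: [-0.4, -0.2, 0.4]
gripper_width: 0.0001
finger_force: 0.3
```

Call:
drive_tool(
  steps=[
    [[0.0075,-0.002,0],[0,0,0.0056],0],
    [[0.015,-0.004,0],[0,0,0.011],0],
    [[0.0225,-0.0057,0],[0,0,0.0167],0],
    [[0.0225,-0.0057,0],[0,0,0.0167],0],
    [[0.0225,-0.0057,0],[0,0,0.0167],0],
  ],
)

```text
clock: 23.82
eef_pos: [0.6075, 0.1612, 0.2109]
tcp_rot: [-0.0, 0.908, -0.418, -0.001]
contact_force: [-3.4, 5.3, 1.8]
gripper_width: 0.0001
finger_force: 3.4
```

It has bitten, at about 6 N. I'll press on to 12 N.

Call:
drive_tool(
  steps=[
    [[0.002,0,0],[0,0,0],0],
    [[0.004,0,0],[0,0,0],0],
    [[0.006,0,0],[0,0,0],0],
    [[0.007,0,0],[0,0,0],0],
    [[0.007,0,0],[0,0,0],0],
  ],
)

```text
clock: 24.23
eef_pos: [0.6078, 0.1609, 0.2109]
tcp_rot: [-0.0, 0.908, -0.418, -0.002]
contact_force: [-5.7, 6.4, 3.1]
gripper_width: -0.0001
finger_force: 4.5
```

Call:
drive_tool(
  steps=[
    [[0.003,0,0],[0,0,0],0],
    [[0.005,0,0],[0,0,0],0],
    [[0.007,0,0],[0,0,0],0],
    [[0.008,0,0],[0,0,0],0],
    [[0.008,0,0],[0,0,0],0],
  ],
)

```text
clock: 24.65
eef_pos: [0.6083, 0.1605, 0.2108]
tcp_rot: [-0.0, 0.908, -0.418, -0.003]
contact_force: [-5.5, 9.5, 2.3]
gripper_width: -0.0003
finger_force: 5.6
```

Call:
drive_tool(
  steps=[
    [[0.002,0,0],[0,0,0],0],
    [[0.004,0,0],[0,0,0],0],
    [[0.004,0,0],[0,0,0],0],
    [[0.004,0,0],[0,0,0],0],
    [[0.004,0,0],[0,0,0],0],
  ],
)

```text
clock: 25.07
eef_pos: [0.6085, 0.1602, 0.2108]
tcp_rot: [-0.001, 0.908, -0.418, -0.003]
contact_force: [-6.3, 10.7, 3.6]
gripper_width: 0.0003
finger_force: 6.1
```

12.2 N at the thick end. I'll back straight off, lift clear, and check everything.

Call:
drive_tool(
  steps=[
    [[-0.02,0,0],[0,0,0],0],
    [[-0.05,0,0],[0,0,0],0],
    [[-0.09,0,0],[0,0,0],0],
    [[-0.12,0,0],[0,0,0],0],
    [[-0.12,0,-0.02],[0,0,0],0],
  ],
)

```text
clock: 25.48
eef_pos: [0.5978, 0.1723, 0.2138]
tcp_rot: [0.0, 0.909, -0.418, -0.001]
contact_force: [0.6, 0.0, -0.1]
gripper_width: -0.0002
finger_force: 0.0
```

Call:
drive_tool(
  steps=[
    [[0,0,-0.2],[0,0,0],0],
    [[0,0,-0.4],[0,0,0],0],
    [[0,0,-0.6],[0,0,0],0],
    [[0,0,-0.8],[0,0,0],0],
    [[0,0,-0.9],[0,0,0],0],
  ],
)

```text
clock: 25.9
eef_pos: [0.5994, 0.1716, 0.354]
tcp_rot: [-0.002, 0.908, -0.418, 0.003]
contact_force: [0.2, -0.8, 0.2]
gripper_width: 0.0001
finger_force: 0.0
```

Call:
drive_tool(
  steps=[
    [[0.0,0.2,0],[0,0,-0.03],0],
    [[0.0,0.4,0],[0,0,-0.06],0],
    [[0.0,0.6,0],[0,0,-0.09],0],
    [[0.0,0.8,0],[0,0,-0.12],0],
    [[0.0,1,0],[0,0,-0.15],0],
  ],
)

```text
clock: 26.32
eef_pos: [0.4835, 0.0733, 0.3496]
tcp_rot: [0.0, 0.981, -0.192, 0.001]
contact_force: [0.6, -0.8, 0.6]
gripper_width: -0.0003
finger_force: 0.0
```

Call:
drive_tool(
  steps=[
    [[0,0,0],[0,0,0],0],
    [[0,0,0],[0,0,0],0],
    [[0,0,0],[0,0,0],0],
    [[0,0,0],[0,0,0],0],
    [[0,0,0],[0,0,0],0],
  ],
)

```text
clock: 26.73
eef_pos: [0.4855, 0.0746, 0.3493]
tcp_rot: [-0.0, 0.981, -0.194, 0.0]
contact_force: [-0.1, -0.3, 0.7]
gripper_width: 0.0
finger_force: 0.0
```

```bash
python3 -c "
from lev import *; from meas import meas
lever('l4')
v=cv2.imread('pics/l4.png'); c=np.array([.540,-.0743]); q=proj('wrist',[.531,-.123,.057]); print(q)
r,k=map(int,q); meas(v,c,(max(r-28,0),r+28,max(k-28,0),k+28))"
```

```text
[0.4855 0.0746 0.3493] -22.408398291883 [-0.1165 -0.3344  0.6992] q6 1.886753388349786 w 3.4180105718403705e-05
[ 111   77   87   47 1157] [153.8686  98.0078]
dir 42.48402922743529 end [0.6305 0.1581] axis [0.5708 0.1034] len 0.09015469963863901
[ 69.5028 426.0399]
red n 70 rad 0.048855304299703514 0.06701858795783332
 red 0.045 9 -104.85849331979593 -105.64992426681427 -103.38999751350393
 red 0.053 23 -103.02783803102243 -105.52810307251185 -100.26004896374948
 red 0.058 38 -102.37119551870497 -104.4323119668175 -99.90718617874005
 white 47 -99.85681036784756 -103.30660481387574 -95.96850265541833 0.03970482700822848 0.048367864224667434
```

```bash
python3 -c "
from station import workorder
print(workorder.hand_in())"
```

```text
the job is handed in; nothing more can be done
None
```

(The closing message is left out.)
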